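# Set up a pump end plate for its inspection photo

### The job

Get the pump end plate ready for its inspection photo: take the tall plate with the big hole out of the rack and hang it by that hole on the stand's peg, so that it hangs free and upright, and swivel and tilt the inspection camera until its lens points straight at the round boss of the hanging plate. Leave the other parts where they are.

Things in the scene. Friction and masses are not known exactly. Their poses are not given: they have to be found in the camera images.
- plate: Loose aluminium pump end plate, 110 mm wide (its x), 10 mm thick (y), 165 mm tall (z), about 0.4 kg, both faces alike; starts upright on its lower edge in one of the two rack slots. Hanging hole (40 mm) near its top, round boss (70 mm, 18 mm thick in all) below. Origin: middle of the lower edge. Above the hole 30 mm of solid plate can be gripped across the thickness.
- eye (a point): Centre of the plate's hanging hole, 115 mm above the plate's lower edge, 50 mm below its top edge; the hole runs along y.
- boss (a point): Centre of the plate's round boss (70 mm diameter), 55 mm above the plate's lower edge, mid-thickness: what the lens must point at.
- grip (a point): Middle of the plate's top edge.
- rack: Fixed dark steel rack, 120 mm (x) by 170 mm (y), floor 12 mm thick; two slots along its x at y = -50 mm and y = +50 mm, each between pairs of posts 20 mm long whose tops are 50 mm above the bench; slot gap 13 mm. Origin: centre of its underside.
- blank: Bystander: loose square aluminium blank cover, 110 x 10 x 110 mm, without hole or boss, standing in the other rack slot. Origin: middle of the lower edge.
- stand: Fixed grey hanging stand: base 90 mm (x) by 100 mm (y), 12 mm thick, square column 24 mm wide, 208 mm high at the origin, one level steel peg of 12 mm diameter along +y, axis at height 200 mm, leaving the column at y = 12 mm, straight to y = 112 mm, then a lip that rises 8 mm, its end at y = 126 mm. Origin: bench level, under the column.
- peg (a point): On the peg's axis, 60 mm from the column's axis, the middle of its free length. Axes as the stand's: y along the peg, outwards.
- camera_stand: Fixed stand of the inspection camera: round foot of 110 mm diameter and 32 mm column. Origin: bench level, on the swivel axis; the tilt axis is 200 mm above it.
- swivel (a joint): Swivel of the camera head about the vertical axis (rad), range -1.2 to 1.5, stiff, stays where it is left. At 0 the lens points along the camera stand's -y; positive turns it anticlockwise seen from above (about +z).
- tilt (a joint): Tilt of the camera head about its level axis (rad), range -0.6 to 0.7, stiff, stays where it is left. 0: lens level; positive: lens down and handle up; negative: lens up and handle down.
- pivot (a point): Where the swivel axis and the tilt axis of the camera cross, inside the head (a grey box 66 mm wide, 90 mm long, 56 mm high, in a black fork). Axes are the head's: -y is where the lens looks, x the tilt axis.
- lens (a point): Centre of the lens front (black barrel of 50 mm diameter), 76 mm ahead of the pivot. Axes are the head's: the lens looks along -y.
- handle (a point): Grip point on the head's pan handle, 130 mm behind the pivot (head's +y), on the line of the lens. The handle is a straight bar on that line, a thin rod of 10 mm diameter, then from 100 to 160 mm behind the pivot a black rubber grip of 18 mm diameter.
- impeller: Bystander: loose brass impeller, 100 mm diameter, 45 mm high, lying on the bench. Origin: centre of its underside.
- sleeve: Bystander: loose brass sleeve, 60 mm diameter, 50 mm high, standing on the bench. Origin: centre of its underside.
Not all that is in view belongs to the job. What is shaped like the camera_stand but turquoise or yellow is not meant.

How it is judged:
By the outcome, as a careful person would: the job done as asked, in the order asked, and still so for the second after the job is handed in, with the robot touching nothing.
It also fails if it takes over 54 s, if anything falls off the work surface, if the arm or the gripper's body presses on something with over 40 N, if the wrist force passes 120 N, or if a joint passes its speed limit or range.

### The arm

A 7-joint arm with a two-finger parallel gripper is mounted at the origin on the work surface. World frame = base frame: x ahead of the robot, y to its left, z up, the work surface at z = 0. Lengths are in m, angles in rad, forces in N, time in s.
With the tool pointing down it reaches from about 0.4 to 0.875 m from the base axis. Payload 19.3 kg.
Tool frame: the origin (TCP) lies on the centre line of the jaws, within the pads' length; the fingertips stand 14 mm ahead of it and the grasp point (between the pads) lies 5 mm behind it; z points along the fingers, y is the line along which they close (so a half turn about z gives the same grasp; the last joint's range is limited). The gripper opens to 85 mm and grips with 20 to 120 N. Pads are 22 mm wide; open, the fingers measure 114 mm over their backs; the gripper's body (76 mm by 85 mm) begins 54 mm behind the grasp point. The pads swing forward as they close: fully open they stand 13 mm farther back than shut.
Start: joints at [1.154, 0.521, -0.036, 1.599, 0.021, 1.021, -0.113], TCP at [0.212, -0.588, 0.245] pointing down, gripper open.
Joint ranges: [-2.91, 2.91], [-0.3, 2.13], [-1.5, 1.42], [0.17, 2.43], [-1.26, 4.41], [0.16, 1.93], [-2.52, 2.52]. Speed limits (rad/s): [1.89, 1.89, 2.39, 2.39, 3.01, 3.01, 3.01].

### API

Orientations are given as [roll, pitch, yaw] about the fixed x, y, z axes, in that order (R = Rz(yaw) Ry(pitch) Rx(roll)).
In Python, from workcell import bot, grab_frame, regions_of gives the robot as it stands. The module is installed in compiled form; this text tells all that it offers.
- The arm moves only by the tool play_rows, never from a script. Its argument "plan" is a list of rows, each a list of 3 entries, a list of its own where there are three numbers: the shift along the tool's x, y, z in units of 2.5 cm (1.0 is 2.5 cm), then the turn, a rotation vector about the tool's x, y, z in units of 0.15 rad (1.0 is 0.15 rad), then the closure, from -1 (fully open) to 1 (shut). In form: [[[tx, ty, tz], [rx, ry, rz], jaw], ...]. A call has 1 to 20 rows; each row shifts and turns the commanded pose from where the row before left it, along the tool's axes as they then stand; what a row does not reach is not made up. A row lasts 1/8 s, in which the tool goes at most 62.5 mm and 10.7 degrees, less where a joint would pass 70% of its speed; a pose out of reach is approached as far as the arm can. A call with a number of a shift or a turn outside -1 to 1 is refused whole. A call with a gripper value outside its range is refused whole. The fingers move at their own pace and stop on an object; "newtons" is the grip in N (left out, the last holds). Time passes only in rows, so rows that do not move let the fingers close. It gives the time, the measured TCP pose, the force, the opening and the grip force at its end, in the units of the state.
- bot.observe(): the state, without advancing time (a new reading comes with each control period).
- grab_frame(name): name is "scene" or "top"; returns a dict with "pixels" (420x560x3 uint8, red, green, blue), "depth" (420x560 float32, m along the optical axis (not along the pixel's ray), 0 where there is no reading), "camera_matrix" (3x3 intrinsics, pixels), "R" (3x3) and "t" (3): a world point X has camera coordinates R X + t. Camera axes: x right, y down, z forward; pixel columns grow to the right and rows downward; lengths in m; the calibration is good to about 2 mm. A picture is of the moment at which its call begins.
- bot.job_done(): hands the job in; it is judged then, once.
Trained networks look in the newest picture that a camera, given by its name, has taken for a name from the list of things; names that differ only in an ending like _2 or _b are one class to them, and where a whole thing is asked for, a point or a joint stands for the part that bears it (a point fixed in the world has none). Each returns a list of dicts, best first, with "p" (0 to 1); they miss things now and then, are a little off and sometimes report something else, mostly with a low value. They report only what shows in the picture. A call takes as long as a camera call. They do not tell look-alikes from the thing itself.
- regions_of(thing, camera): "mask" (420x560 bool, what is visible of it) and "box" ([left, top, right, bottom] in pixels, round what is visible of it).
The state is a dict: "clock": time; "qpos": joint angles; "qd": joint speeds; "joint_efforts": joint torques, N m; "position": TCP position; "tool_rot": TCP orientation; "force": force on the tool from outside, world axes, zero at the start; "moment": the same for the moment, N m; "grip_width": finger opening in m; "finger_force": force on a finger pad.
Only numpy, scipy, OpenCV 4.12 (cv2) and the standard library are available. Lean on these libraries where they do the work, as an engineer would, in place of code of your own. Each camera call takes 0.05 s, during which the arm holds its last target. There are 200 camera calls.

## Working session

There is one attempt and no reset: what is moved stays moved. The work goes in short steps, Python scripts to look and compute and a tool call to move; the robot and the scene stay as the last step left them, time stands still between calls to the robot, and variables do not carry over. Pictures are saved under pics/ and viewed, at most 10 in all, crops included, and the job is handed in when it is done.

Besides the shell and the picture viewer there is one more tool, called in YAML: its name, and indented under it one key for each argument. play_rows: Moves the arm, as the interface text tells. Its arguments: {"type":"object","properties":{"plan":{"type":"array"},"newtons":{"type":"number"}},"required":["plan"]}

```bash
mkdir -p pics
cat > h.py <<'E'
import numpy as np, cv2
from workcell import bot, grab_frame, regions_of
def world(f, mask):
    v,u=np.nonzero(mask & (f["depth"]>0)); d=f["depth"][v,u]; K=f["camera_matrix"]
    c=np.stack([(u-K[0,2])/K[0,0]*d,(v-K[1,2])/K[1,1]*d,d],1)
    return (c-f["t"])@f["R"]   # R^T (c-t)
def save(f,n): cv2.imwrite("pics/"+n, f["pixels"][:,:,::-1])
E
python3 - <<'E'
from h import *
for c in ("scene","top"):
    f=grab_frame(c); save(f,c+"0.png")
    print(c,"campos",np.round(-f["R"].T@f["t"],3))
    for n in "plate rack blank stand camera_stand handle lens impeller sleeve".split():
        for r in regions_of(n,c)[:4]:
            w=world(f,r["mask"]); 
            if len(w): print(n,round(r["p"],2),r["box"],"med",np.round(np.median(w,0),3),"lo",np.round(np.percentile(w,2,0),3),"hi",np.round(np.percentile(w,98,0),3))
s=bot.observe(); print(s)
E
```

```text
scene campos [1.387 0.044 0.826]
plate 0.69 [234.3, 176.1, 239.9, 238.5] med [ 0.482 -0.049  0.112] lo [ 0.392 -0.061  0.023] hi [ 0.494 -0.042  0.18 ]
rack 0.85 [193.0, 214.6, 248.8, 243.2] med [ 0.461 -0.103  0.014] lo [ 0.382 -0.181  0.006] hi [ 0.504 -0.024  0.052]
blank 0.82 [200.6, 188.8, 208.2, 237.2] med [ 0.465 -0.148  0.092] lo [ 0.396 -0.157  0.024] hi [ 0.5   -0.144  0.125]
blank 0.59 [294.4, 186.5, 370.1, 218.4] med [0.574 0.185 0.223] lo [0.504 0.122 0.158] hi [0.598 0.329 0.244]
stand 0.72 [139.8, 202.7, 191.7, 272.5] med [ 0.599 -0.262  0.037] lo [ 0.526 -0.315  0.004] hi [ 0.634 -0.165  0.21 ]
camera_stand 0.89 [300.1, 241.5, 404.8, 339.9] med [0.799 0.19  0.2  ] lo [0.751 0.123 0.012] hi [0.834 0.334 0.233]
camera_stand 0.75 [294.1, 185.4, 372.7, 257.4] med [0.571 0.187 0.208] lo [0.509 0.124 0.018] hi [0.599 0.315 0.243]
camera_stand 0.71 [293.8, 144.8, 368.5, 219.9] med [0.338 0.191 0.208] lo [0.034 0.125 0.003] hi [0.368 0.348 0.234]
handle 0.9 [291.8, 186.2, 372.2, 215.8] med [0.574 0.185 0.223] lo [0.506 0.122 0.16 ] hi [0.598 0.325 0.244]
handle 0.78 [300.2, 2
[... 2734 characters left out ...]
.055]
{'clock': 1.0, 'qpos': array([ 1.15378488,  0.52138864, -0.03624477,  1.59950126,  0.02121519,
        1.02108819, -0.11282266]), 'qd': array([ 0.00040764,  0.00049234,  0.00037857, -0.00118189, -0.00035591,
        0.00155151,  0.00022161]), 'joint_efforts': array([ 4.75295983e-04, -9.26843691e+01,  1.97836496e+00, -3.70255923e+01,
        1.79692410e-02,  2.09692778e-03, -1.03598788e-04]), 'position': array([ 0.21238065, -0.5878064 ,  0.24529804]), 'tool_rot': array([3.14159011e+00, 3.92879966e-05, 3.46705932e-01]), 'force': array([ 0.43730837, -0.51671517, -0.08651017]), 'moment': array([ 0.01454869,  0.04502226, -0.04821853]), 'finger_force': 0.0, 'grip_width': 0.08555679509592566}
```

Run:
```python
import cv2
a=cv2.imread("pics/scene0.png");b=cv2.imread("pics/top0.png")
cv2.imwrite("pics/a1.png",cv2.resize(a[120:360,120:420],(750,600),interpolation=cv2.INTER_CUBIC))
cv2.imwrite("pics/b1.png",cv2.resize(b[80:350,100:440],(756,600),interpolation=cv2.INTER_CUBIC))
```

```text
(no output)
```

View pics/a1.png

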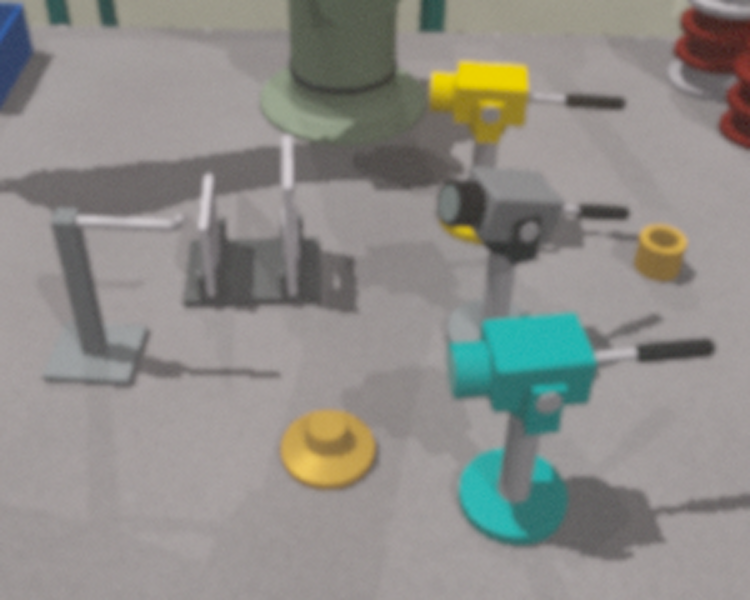

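View pics/b1.png

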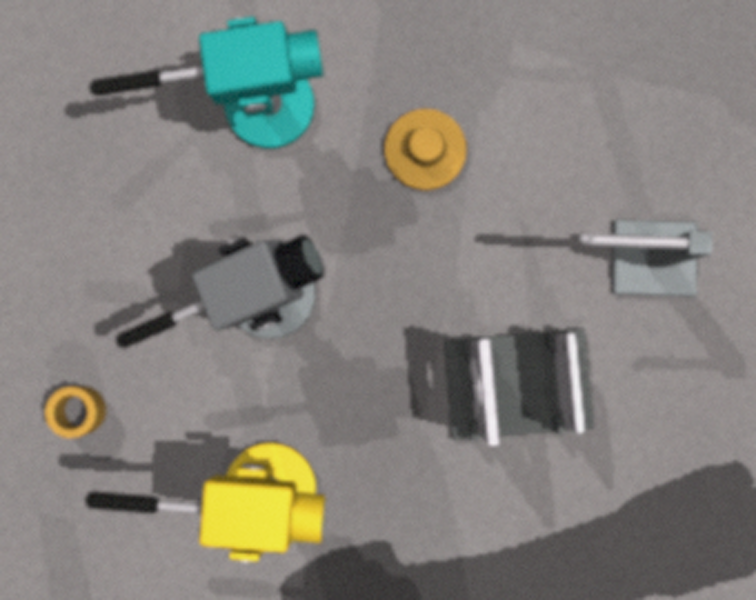

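The plate is in the +y slot (crop a: 288,170). The peg points towards +y (crop b: 585–700,240), and the target camera is the grey one in the middle (crop b: 240,285). Next I fit the known shapes to the depth points.

```bash
cat >> h.py <<'E'
from scipy.optimize import least_squares
from scipy.spatial.transform import Rotation as Ro
def box(p,c,h):
    q=np.abs(p-c)-h; return np.linalg.norm(np.maximum(q,0),axis=1)+np.minimum(q.max(1),0)
def cyl(p,y0,y1,r):  # along y
    q=np.stack([np.hypot(p[:,0],p[:,2])-r,np.abs(p[:,1]-(y0+y1)/2)-(y1-y0)/2],1)
    return np.linalg.norm(np.maximum(q,0),axis=1)+np.minimum(q.max(1),0)
A=np.array
def sd_head(p): return np.min([box(p,A([0,0,0]),A([.033,.045,.028])),cyl(p,-.076,-.045,.025),cyl(p,.045,.1,.005),cyl(p,.1,.16,.009)],0)
def sd_plate(p): return np.minimum(box(p,A([0,0,.0825]),A([.055,.005,.0825])),cyl(p-A([0,0,.055]),-.009,.009,.035))
def sd_stand(p): return np.min([box(p,A([0,0,.104]),A([.012,.012,.104])),cyl(p-A([0,0,.2]),.012,.115,.006)],0)
def fit(P,sd,frame,x0,scale=.003):
    g=lambda x:sd(frame(x,P))
    r=least_squares(g,x0,loss="cauchy",f_scale=scale,x_scale=np.where(np.arange(len(x0))<2,.01,.05))
    return r.x,np.median(np.abs(g(r.x))),len(P)
# frames: world points -> body
def F_head(x,P): return Ro.from_euler("ZX",[x[2],x[3]]).inv().apply(P-A([x[0],x[1],.2]))
def F_plate(x,P): return Ro.from_euler("ZX",[x[2],x[3]]).inv().apply(P-A([x[0],x[1],.012]))
def F_hang(x,P): return Ro.from_euler("ZXY",[x[2],x[3],x[5]]).inv().apply(P-A([x[0],x[1],x[4]]))
def F_stand(x,P): return Ro.from_euler("ZX",[x[2],0]).inv().apply(P-A([x[0],x[1],0]))
def near(cams,name,lo,hi):
    out=[]
    for c in cams:
        f=grab_frame(c)
        w=world(f,np.ones(f["depth"].shape,bool)); k=((w>lo)&(w<hi)).all(1); out.append(w[k])
    return out
E
python3 - <<'E'
from h import *
sets=[("head",sd_head,F_head,[.55,.2,.4,0],[.44,.07,.165],[.66,.4,.28]),
("plate",sd_plate,F_plate,[.44,-.05,0,0],[.36,-.085,.06],[.52,-.02,.2]),
("stand",sd_stand,F_stand,[.6,-.3,0],[.53,-.36,.03],[.68,-.12,.23])]
for n,sd,F,x0,lo,hi in sets:
    a,b=near(("scene","top"),n,lo,hi)
    for P in (a,b,np.vstack([a,b])): print(n,*[np.round(v,4) for v in fit(P,sd,F,x0)])
print(bot.observe()["clock"])
E
```

```text
head [ 0.5519  0.1953  0.3657 -0.3101] 0.0019 1398
head [ 0.551   0.1964  0.3728 -0.3069] 0.0016 1930
head [ 0.5514  0.1959  0.3697 -0.3072] 0.0017 3328
plate [ 0.4366 -0.0527  0.0807  0.0014] 0.0012 258
plate [ 0.4363 -0.0531  0.0717  0.0009] 0.0007 403
plate [ 0.4366 -0.0529  0.0725  0.0017] 0.0009 661
stand [ 0.5881 -0.2705 -0.059 ] 0.0008 835
stand [ 0.5876 -0.2708 -0.0475] 0.0009 523
stand [ 0.588  -0.2706 -0.0517] 0.0009 1358
1.3
```

play_rows:
  plan:
    - [[0,0,0],[0,0,0.914],-1]
    - [[0,0,0],[0,0,0.914],-1]
    - [[0.5,-1,0],[0,0,0],-1]
    - [[0.5,-1,0],[0,0,0],-1]
    - [[0.5,-1,0],[0,0,0],-1]
    - [[0.5,-1,0],[0,0,0],-1]
    - [[0.5,-1,0],[0,0,0],-1]
    - [[0.5,-1,0],[0,0,0],-1]
    - [[0.5,-1,0],[0,0,0],-1]
    - [[0.5,-1,0],[0,0,0],-1]
    - [[0.5,-1,0],[0,0,0],-1]
    - [[0.5,-1,0],[0,0,0],-1]
    - [[0.5,-1,0],[0,0,0],-1]
    - [[0.5,-1,0],[0,0,0],-1]
    - [[0.5,-1,0],[0,0,0],-1]
    - [[0.5,-1,0],[0,0,0],-1]
    - [[0.5,-1,0],[0,0,0],-1]
    - [[0.5,-1,0],[0,0,0],-1]
    - [[0.5,-1,0],[0,0,0],-1]
    - [[0.5,-1,0],[0,0,0],-1]

```text
clock: 3.8
position: [0.4046, -0.1218, 0.2455]
tool_rot: [3.141, -0.0, 0.072]
force: [1.7, -0.4, -0.4]
grip_width: 0.0855
finger_force: 0.0
```

play_rows:
  plan:
    - [[0.5,-0.9,0],[0,0,0],-1]
    - [[0.5,-0.9,0],[0,0,0],-1]
    - [[0.5,-0.89,0],[0,0,0],-1]
    - [[0,0,0.5],[0,0,0],-1]
    - [[0,0,0.75],[0,0,0],-1]
    - [[0,0,0.75],[0,0,0],-1]
    - [[0,0,0.75],[0,0,0],-1]
    - [[0,0,0.5],[0,0,0],-1]
    - [[0,0,0],[0,0,0],-1]

```text
clock: 4.92
position: [0.4362, -0.0531, 0.1635]
tool_rot: [-3.141, 0.001, 0.072]
force: [0.4, -0.1, 0.2]
grip_width: 0.0852
finger_force: 0.0
```

Run:
```python
from h import *
f=grab_frame("scene"); cv2.imwrite("pics/g1.png",cv2.resize(f["pixels"][120:280,150:330,::-1],(675,600),interpolation=cv2.INTER_CUBIC))
s=bot.observe(); print(s["position"],s["tool_rot"],s["force"])
```

```text
[ 0.43660095 -0.05304488  0.16403904] [-3.14154756e+00  4.81127961e-04  7.23901561e-02] [-0.46011655  0.24070209  0.65823487]
```

View pics/g1.png

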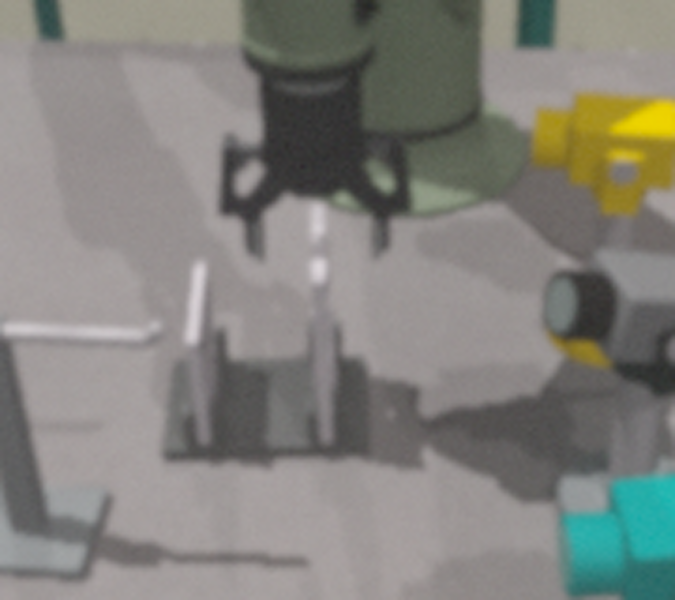

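The open fingers (x≈250 and 380) straddle the plate (x≈318). I'll close and lift.

play_rows:
  plan:
    - [[0,0,0],[0,0,0],1]
    - [[0,0,0],[0,0,0],1]
    - [[0,0,0],[0,0,0],1]
    - [[0,0,0],[0,0,0],1]
    - [[0,0,0],[0,0,0],1]
    - [[0,0,0],[0,0,0],1]
  newtons: 70

```text
clock: 5.72
position: [0.4368, -0.0529, 0.1643]
tool_rot: [3.141, -0.0, 0.072]
force: [-2.8, 0.4, 7.3]
grip_width: 0.0087
finger_force: 68.7
```

play_rows:
  plan:
    - [[0,0,-0.3],[0,0,0],1]
    - [[0,0,-0.6],[0,0,0],1]
    - [[0,0,-0.8],[0,0,0],1]
    - [[0,0,-0.8],[0,0,0],1]
    - [[0,0,-0.66],[0,0,0],1]
    - [[0,0,0],[0,0,0.4],1]
    - [[0,0,0],[0,0,0.43],1]
    - [[0.5,0,0],[0,0,0],1]
    - [[0.8,0,0],[0,0,0],1]
    - [[0.9,0,0],[0,0,0],1]
    - [[0.9,0,0],[0,0,0],1]
    - [[0.9,0.3,0],[0,0,0],1]
    - [[0.9,0.3,0],[0,0,0],1]
    - [[0.9,0.5,0],[0,0,0],1]
    - [[0.7,0.5,0],[0,0,0],1]
    - [[0,0.18,0],[0,0,0],1]
    - [[0,0,0],[0,0,0],1]
    - [[0,0,0],[0,0,0],1]

```text
clock: 7.98
position: [0.5964, -0.1052, 0.2431]
tool_rot: [-3.141, 0.0, -0.051]
force: [0.4, 0.4, -4.7]
grip_width: 0.0087
finger_force: 68.4
```

Run:
```python
from h import *
F=[grab_frame(c) for c in ("scene","top")]
W=np.vstack([world(f,np.ones((420,560),bool)) for f in F])
k=((W>[.52,-.14,.07])&(W<[.68,-.075,.225])).all(1)
print(*fit(W[k],sd_plate,F_hang,[.5965,-.1058,-.05,0,.091,0]))
k=((W>[.53,-.36,.03])&(W<[.68,-.135,.213])).all(1)
print(*fit(W[k],sd_stand,F_stand,[.588,-.27,-.05]))
cv2.imwrite("pics/g2.png",cv2.resize(F[0]["pixels"][120:290,120:300,::-1],(635,600),interpolation=cv2.INTER_CUBIC))
s=bot.observe(); print(s["position"],s["tool_rot"],s["force"])
```

```text
[ 0.59587005 -0.10507594 -0.04743295  0.00150975  0.09212371  0.00846756] 0.00038676692128612484 552
[ 0.58807889 -0.27042284 -0.06366716] 0.000977504172740765 835
[ 0.5965399  -0.10530374  0.24325299] [-3.14148364e+00 -1.54519786e-04 -5.11919446e-02] [-0.12155531  0.27583023 -3.89227068]
```

View pics/g2.png

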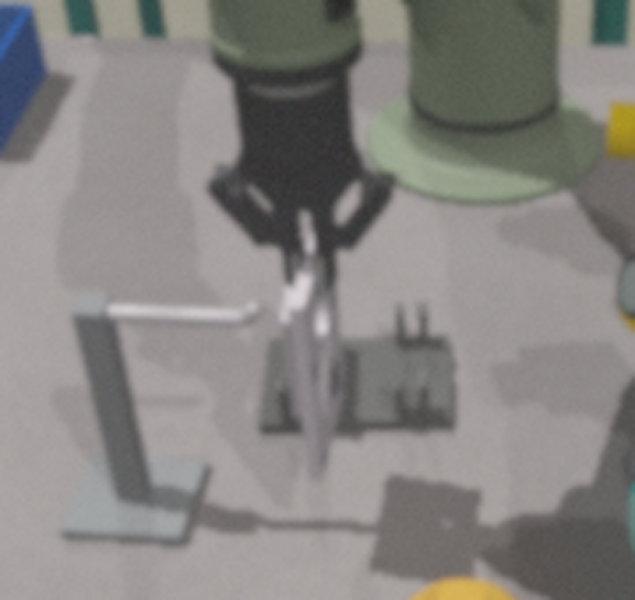

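play_rows:
  plan:
    - [[0,0.3,0],[0,0,0],1]
    - [[0,0.5,0],[0,0,0],1]
    - [[0,0.5,0],[0,0,0],1]
    - [[0,0.6,0],[0,0,0],1]
    - [[0,0.6,0],[0,0,0],1]
    - [[0,0.6,0],[0,0,0],1]
    - [[0,0.6,0],[0,0,0],1]
    - [[0,0.5,0],[0,0,0],1]
    - [[0,0,0],[0,0,0],1]
    - [[0,0,0.25],[0,0,0],1]
    - [[0,0,0.25],[0,0,0],1]
    - [[0,0,0.1],[0,0,0],1]
    - [[0,0,0.1],[0,0,0],1]
    - [[0,0,0],[0,0,0],1]

```text
clock: 9.82
position: [0.5912, -0.2105, 0.2254]
tool_rot: [-3.142, 0.0, -0.052]
force: [0.1, 0.4, -4.8]
grip_width: 0.0086
finger_force: 68.5
```

Run:
```python
from h import *
F=[grab_frame(c) for c in ("scene","top")]
W=np.vstack([world(f,np.ones((420,560),bool)) for f in F])
k=((W>[.52,-.25,.06])&(W<[.68,-.18,.21])).all(1)
print(*fit(W[k],sd_plate,F_hang,[.591,-.21,-.05,0,.074,0]))
s=bot.observe(); print(s["position"],s["tool_rot"],s["force"])
```

```text
[ 5.91008757e-01 -2.10475656e-01 -5.05142266e-02 -1.07668509e-04
  7.37444775e-02  3.46086814e-03] 0.0005278419113629931 1101
[ 0.59130218 -0.2106062   0.22568286] [ 3.14157916e+00 -1.95753559e-04 -5.19351453e-02] [-0.60291974  0.01098688 -4.78598656]
```

play_rows:
  plan:
    - [[0,0,0.04],[0,0,0],1]
    - [[0,0,0.03],[0,0,0],1]
    - [[0,0,0.02],[0,0,0],1]
    - [[0,0,0],[0,0,0],1]

```text
clock: 10.42
position: [0.5912, -0.2106, 0.2234]
tool_rot: [-3.142, -0.0, -0.052]
force: [0.4, -0.3, -4.3]
grip_width: 0.0088
finger_force: 68.8
```

play_rows:
  plan:
    - [[0,0,0.02],[0,0,0],1]
    - [[0,0,0.02],[0,0,0],1]
    - [[0,0,0],[0,0,0],1]

```text
clock: 10.8
position: [0.5913, -0.2107, 0.2231]
tool_rot: [3.141, -0.001, -0.052]
force: [-4.8, 0.9, 8.3]
grip_width: 0.0089
finger_force: 70.7
```

play_rows:
  plan:
    - [[0,0,0],[0,0,0],0.5]
    - [[0,0,0],[0,0,0],0.3]
    - [[0,0,0],[0,0,0],0.2]
    - [[0,0,0],[0,0,0],0.2]
    - [[0,0,0],[0,0,0],0.2]
    - [[0,0,-0.5],[0,0,0],0.2]
    - [[0,0,-0.8],[0,0,0],0.2]
    - [[0,0,-0.8],[0,0,0],0.2]
    - [[0,0,-0.8],[0,0,0],0.2]
    - [[0,0,-0.8],[0,0,0],0.2]
    - [[0,0,0],[0,0,0],0.2]

```text
clock: 12.18
position: [0.5918, -0.2108, 0.3169]
tool_rot: [3.141, -0.003, -0.052]
force: [0.2, -0.6, -0.2]
grip_width: 0.0341
finger_force: 0.0
```

Run:
```python
from h import *
F=[grab_frame(c) for c in ("scene","top")]
W=np.vstack([world(f,np.ones((420,560),bool)) for f in F])
k=((W>[.52,-.25,.05])&(W<[.68,-.18,.245])).all(1)
x,*r=fit(W[k],sd_plate,F_hang,[.591,-.21,-.05,0,.071,0]); print(x,r)
k=((W>[.44,.07,.165])&(W<[.66,.4,.28])).all(1)
h,*r=fit(W[k],sd_head,F_head,[.5514,.196,.37,-.307]); print(h,r)
B=A(x[[0,1,4]])+Ro.from_euler("ZXY",[x[2],x[3],x[5]]).apply([0,0,.055])
d=B-A([h[0],h[1],.2]); print("boss",B,"yaw",np.arctan2(d[0],-d[1]),"tilt",np.arctan2(-d[2],np.hypot(d[0],d[1])))
H=A([h[0],h[1],.2])+Ro.from_euler("ZX",h[2:]).apply([0,.13,0]); print("handle",H)
cv2.imwrite("pics/g3.png",cv2.resize(F[0]["pixels"][110:310,110:390,::-1],(784,560),interpolation=cv2.INTER_CUBIC))
s=bot.observe(); print(s["position"],s["tool_rot"],s["force"],s["qpos"],s["clock"])
```

```text
[ 0.59010195 -0.21047532 -0.05054552  0.00085381  0.07264166  0.01045087] [np.float64(0.0005827552702453412), 1694]
[ 0.55153816  0.19584264  0.37062099 -0.30871386] [np.float64(0.0017969520358075523), 3327]
boss [ 0.59067363 -0.21055126  0.12763863] yaw 0.09600332872047418 tilt 0.17541565715290658
handle [0.50667884 0.31128753 0.16050164]
[ 0.5911236  -0.21058683  0.31479317] [ 3.14154140e+00 -6.78697046e-05 -5.19125713e-02] [-0.18335691  0.43254081 -0.37030351] [ 0.36703007  0.46970271 -0.17754362  1.50148437  0.08667904  1.17802696
 -1.44757627] 12.275
```

View pics/g3.png

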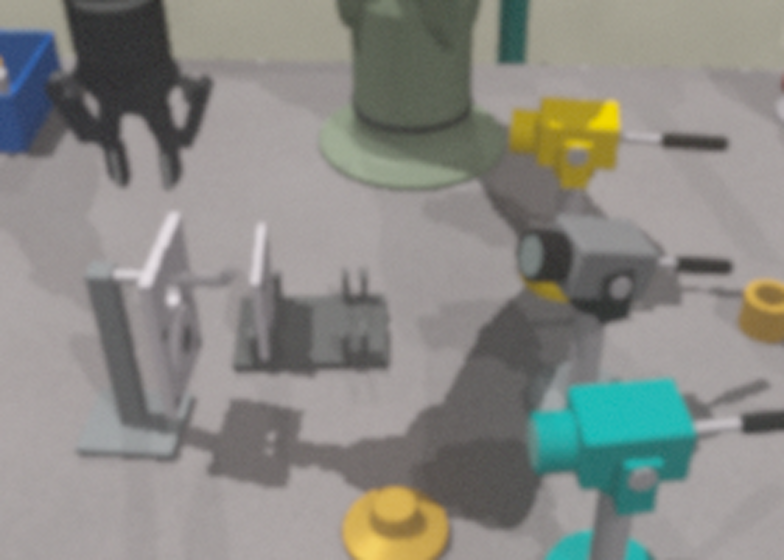

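```bash
cat > plan.py <<'E'
from h import *
M=A([[0,1,0],[1,0,0],[0,0,-1.]])
px,py=.5515,.1958; P=A([px,py,.2])
def pose(yaw,tilt,back=0):
    R=Ro.from_euler("ZX",[yaw,tilt]); T=R*Ro.from_matrix(M)
    return P+R.apply([0,.13,0])+T.apply([0,0,.005-back]),T
def row(a,b):  # units between poses
    return np.round(a[1].inv().apply(b[0]-a[0])/.025,3),np.round((a[1].inv()*b[1]).as_rotvec()/.15,3)
E
python3 - <<'E'
from plan import *
s=bot.observe(); cur=(A([.5912,-.2106,.315]),Ro.from_euler("xyz",[np.pi,0,-.0519]))
yaw,t=.3705,-.308; ty=np.pi/2+yaw
up=(cur[0]+[0,0,.03],Ro.from_euler("xyz",[np.pi,0,ty]))
print("turn",row(cur,(cur[0],up[1])))
pre=pose(yaw,t,.13); lvl=(pre[0],up[1]); print("pre",pre[0],"mv",row((cur[0],up[1]),lvl))
print("tilt",row(lvl,pre)); g=pose(yaw,t); print("grasp",g[0],row(pre,g))
print("tiltrow x8 ",row(pose(yaw,t),pose(yaw,t+(.175-t)/8)))
print("swiv x5 ",row(pose(yaw,.175),pose(yaw+(.096-yaw)/5,.175)))
E
```

```text
turn (array([0., 0., 0.]), array([ -0.   ,   0.   , -13.288]))
pre [0.49292368 0.34659948 0.27970779] mv (array([22.199,  4.406,  1.412]), array([0., 0., 0.]))
tilt (array([0., 0., 0.]), array([ 0.   , -2.053,  0.   ]))
grasp [0.50719329 0.30986365 0.15582535] (array([0. , 0. , 5.2]), array([0., 0., 0.]))
tiltrow x8  (array([ 0.003,  0.   , -0.314]), array([0.   , 0.403, 0.   ]))
swiv x5  (array([-0.008,  0.283, -0.001]), array([-0.064,  0.   ,  0.36 ]))
```

play_rows:
  plan:
    - [[0,0,-0.6],[0,0,0],0.2]
    - [[0,0,0],[0,0,-0.95],-0.2]
    - [[0,0,0],[0,0,-0.95],-0.4]
    - [[0,0,0],[0,0,-0.95],-0.4]
    - [[0,0,0],[0,0,-0.95],-0.4]
    - [[0,0,0],[0,0,-0.95],-0.4]
    - [[0,0,0],[0,0,-0.95],-0.4]
    - [[0,0,0],[0,0,-0.95],-0.4]
    - [[0,0,0],[0,0,-0.95],-0.4]
    - [[0,0,0],[0,0,-0.95],-0.4]
    - [[0,0,0],[0,0,-0.95],-0.4]
    - [[0,0,0],[0,0,-0.95],-0.4]
    - [[0,0,0],[0,0,-0.95],-0.4]
    - [[0,0,0],[0,0,-0.95],-0.4]
    - [[0,0,0],[0,0,-0.94],-0.4]
    - [[0,0,0],[0,0,0],-0.4]

```text
clock: 14.28
position: [0.5912, -0.2108, 0.3301]
tool_rot: [-3.142, -0.0, 1.941]
force: [-0.3, 1.1, -0.2]
grip_width: 0.0601
finger_force: 0.0
```

play_rows:
  plan:
    - [[0.6,0.2,0],[0,0,0],-0.4]
    - [[1,0.2,0],[0,0,0],-0.4]
    - [[1,0.2,0],[0,0,0],-0.4]
    - [[1,0.2,0],[0,0,0],-0.4]
    - [[1,0.2,0],[0,0,0],-0.4]
    - [[1,0.2,0],[0,0,0],-0.4]
    - [[1,0.2,0],[0,0,0],-0.4]
    - [[1,0.2,0],[0,0,0],-0.4]
    - [[1,0.2,0],[0,0,0],-0.4]
    - [[1,0.2,0],[0,0,0],-0.4]
    - [[1,0.2,0],[0,0,0],-0.4]
    - [[1,0.2,0],[0,0,0],-0.4]
    - [[1,0.2,0],[0,0,0],-0.4]
    - [[1,0.2,0],[0,0,0],-0.4]
    - [[1,0.2,0],[0,0,0],-0.4]
    - [[1,0.2,0],[0,0,0],-0.4]
    - [[1,0.2,0],[0,0,0],-0.4]
    - [[1,0.2,0],[0,0,0],-0.4]
    - [[1,0.2,0],[0,0,0],-0.4]
    - [[1,0.2,0],[0,0,0],-0.4]

```text
clock: 16.77
position: [0.5058, 0.284, 0.3301]
tool_rot: [3.141, 0.0, 1.94]
force: [0.5, 0.0, 0.1]
grip_width: 0.0599
finger_force: 0.0
```

Run:
```python
from plan import *
s=bot.observe(); print(s["clock"],s["qpos"],s["position"],s["tool_rot"],s["force"])
cur=(s["position"],Ro.from_euler("xyz",s["tool_rot"]))
pre=pose(.3705,-.308,.13); print(row(cur,pre))
```

```text
16.775 [-0.09459636  0.45193729 -0.74157354  1.58765156  0.31880127  1.22680854
 -0.52571485] [0.50581656 0.28397402 0.33006964] [3.14145087e+00 4.29652434e-05 1.93971244e+00] [0.46513151 0.01904531 0.09628277]
(array([2.523, 0.422, 2.014]), array([-1.000e-03, -2.053e+00, -1.100e-02]))
```

play_rows:
  plan:
    - [[0.84,0.14,0.3],[0,0,0],-0.4]
    - [[0.84,0.14,0.8],[0,0,0],-0.4]
    - [[0.84,0.14,0.9],[0,0,0],-0.4]
    - [[0,0,0],[0,-0.7,0],-0.4]
    - [[0,0,0],[0,-0.7,0],-0.4]
    - [[0,0,0],[0,-0.65,0],-0.4]
    - [[0,0,0.8],[0,0,0],-0.4]
    - [[0,0,0.9],[0,0,0],-0.4]
    - [[0,0,0.9],[0,0,0],-0.4]
    - [[0,0,0.6],[0,0,0],-0.4]
    - [[0,0,0],[0,0,0],-0.4]

```text
clock: 18.15
position: [0.5025, 0.3214, 0.2027]
tool_rot: [-3.14, 0.307, 1.94]
force: [-0.2, -0.2, 0.3]
grip_width: 0.0595
finger_force: 0.0
```

Run:
```python
from plan import *
s=bot.observe(); print(s["clock"],s["qpos"],s["position"],s["tool_rot"],s["force"])
cur=(s["position"],Ro.from_euler("xyz",s["tool_rot"]))
print(row(cur,pose(.3705,-.308)))
f=grab_frame("scene");g=grab_frame("top")
a=cv2.resize(f["pixels"][120:280,270:430,::-1],(390,390),interpolation=cv2.INTER_CUBIC);b=cv2.resize(g["pixels"][160:320,120:280,::-1],(390,390),interpolation=cv2.INTER_CUBIC)
cv2.imwrite("pics/g4.png",np.hstack([a,b]))
```

```text
18.15 [-0.42585812  0.63898502 -0.58767059  1.63910201  0.63730586  1.21797931
 -0.88507743] [0.50246999 0.32141945 0.20265851] [-3.14018446  0.30749155  1.94049105] [-0.23160562 -0.22092622  0.34063796]
(array([0.091, 0.012, 1.937]), array([-0.011, -0.003, -0.005]))
```

View pics/g4.png

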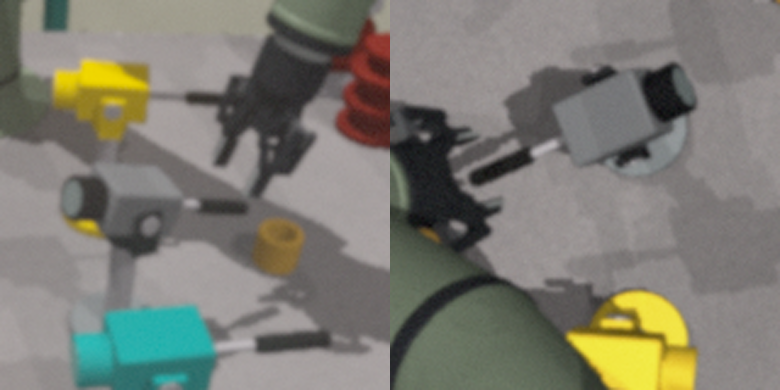

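The open fingers straddle the black grip in both views (left: 225,205; right: 500,165). I'll go down and close lightly.

play_rows:
  plan:
    - [[0.05,0,0.7],[0,0,0],-0.4]
    - [[0.04,0,0.7],[0,0,0],-0.4]
    - [[0,0,0.54],[0,0,0],-0.4]
    - [[0,0,0],[0,0,0],0]
    - [[0,0,0],[0,0,0],1]
    - [[0,0,0],[0,0,0],1]
    - [[0,0,0],[0,0,0],1]
    - [[0,0,0],[0,0,0],1]
    - [[0,0,0],[0,0,0],1]
  newtons: 35

```text
clock: 19.38
position: [0.5073, 0.3109, 0.1568]
tool_rot: [3.141, 0.307, 1.942]
force: [-0.3, 2.4, 2.8]
grip_width: 0.0165
finger_force: 34.2
```

Gripped. Tilt arc: 8 rows at −0.314 along z and +0.403 about y.

play_rows:
  plan:
    - [[0,0,-0.314],[0,0.403,0],1]
    - [[0,0,-0.314],[0,0.403,0],1]
    - [[0,0,-0.314],[0,0.403,0],1]
    - [[0,0,-0.314],[0,0.403,0],1]
    - [[0,0,0],[0,0,0],1]

```text
clock: 20.0
position: [0.5048, 0.3171, 0.1878]
tool_rot: [3.141, 0.063, 1.941]
force: [-0.8, 3.8, 2.8]
grip_width: 0.0168
finger_force: 34.7
```

play_rows:
  plan:
    - [[0,0,-0.314],[0,0.403,0],1]
    - [[0,0,-0.314],[0,0.403,0],1]
    - [[0,0,-0.314],[0,0.403,0],1]
    - [[0,0,-0.314],[0,0.403,0],1]
    - [[0,0,0],[0,0,0],1]
    - [[0,0.283,0],[-0.064,0,0.36],1]
    - [[0,0.283,0],[-0.064,0,0.36],1]
    - [[0,0.283,0],[-0.064,0,0.36],1]
    - [[0,0.283,0],[-0.064,0,0.36],1]
    - [[0,0.283,0],[-0.064,0,0.36],1]
    - [[0,0,0],[0,0,0],1]
    - [[0,0,0],[0,0,0],1]

```text
clock: 21.5
position: [0.5392, 0.3248, 0.2185]
tool_rot: [3.141, -0.175, 1.668]
force: [3.6, -3.1, 1.5]
grip_width: 0.0168
finger_force: 34.7
```

```bash
cat > meas.py <<'E'
from plan import *
F=[grab_frame(c) for c in ("scene","top")]
Ws=[world(f,np.ones((420,560),bool)) for f in F]; W=np.vstack(Ws)
k=((W>[.52,-.25,.05])&(W<[.68,-.18,.245])).all(1)
x,*r=fit(W[k],sd_plate,F_hang,[.591,-.21,-.05,0,.071,0]); print("plate",x.round(4),r)
B=A(x[[0,1,4]])+Ro.from_euler("ZXY",[x[2],x[3],x[5]]).apply([0,0,.055])
def lensbox(w): # forward part + sides of head only (no gripper)
    return w[((w>[.49,.1,.165])&(w<[.63,.24,.26])).all(1)]
def full(w): return w[((w>[.46,.1,.165])&(w<[.63,.4,.26])).all(1)]
for n,w in (("scene",Ws[0]),("top",Ws[1]),("both",W)):
  for sel in (lensbox,full):
    h,*r=fit(sel(w),sd_head,F_head,[px,py,.096,.175])
    d=B-A([h[0],h[1],.2]); print(n,sel.__name__,h.round(4),r,"want",np.arctan2(d[0],-d[1]).round(4),np.arctan2(-d[2],np.hypot(d[0],d[1])).round(4))
s=bot.observe(); print(s["clock"],s["position"],s["tool_rot"],s["force"])
E
python3 meas.py
```

```text
plate [ 5.897e-01 -2.105e-01 -5.100e-02  4.000e-04  7.250e-02  1.370e-02] [np.float64(0.0005565423918166331), 1986]
scene lensbox [0.5528 0.1889 0.0959 0.1637] [np.float64(0.0021678111299813854), 1327] want 0.0941 0.1787
scene full [0.5527 0.1905 0.0914 0.1694] [np.float64(0.002343143908983285), 1646] want 0.0938 0.1781
top lensbox [0.5576 0.1883 0.0071 0.1621] [np.float64(0.0017642731635877512), 1254] want 0.0822 0.1792
top full [0.5576 0.1883 0.0071 0.1621] [np.float64(0.0017642731635877512), 1254] want 0.0822 0.1792
both lensbox [0.5532 0.1881 0.089  0.1657] [np.float64(0.001969971377666326), 2581] want 0.0932 0.1791
both full [0.5532 0.189  0.0871 0.1655] [np.float64(0.0021186988264304176), 2900] want 0.0932 0.1787
21.6 [0.53921677 0.32481749 0.21846977] [ 3.14147247 -0.17559912  1.66783462] [ 2.19566756 -4.66372552  1.2105877 ]
```

play_rows:
  plan:
    - [[0,0,0],[0,0,0],0.4]
    - [[0,0,0],[0,0,0],0]
    - [[0,0,0],[0,0,0],-0.4]
    - [[0,0,0],[0,0,0],-0.4]
    - [[0,0,0],[0,0,0],-0.4]
    - [[0,0,-0.5],[0,0,0],-0.4]
    - [[0,0,-0.8],[0,0,0],-0.4]
    - [[0,0,-0.8],[0,0,0],-0.4]
    - [[0,0,-0.9],[0,0,0],-0.4]
    - [[0.6,0,-0.9],[0,0,0],-0.4]
    - [[0.9,0,-0.9],[0,0,0],-0.4]
    - [[0.9,0,0],[0,0,0],-0.4]
    - [[0.9,0,0],[0,0,0],-0.4]
    - [[0,0,0],[0,0,0],-0.4]

```text
clock: 23.35
position: [0.5325, 0.3866, 0.3527]
tool_rot: [3.141, -0.177, 1.67]
force: [-0.1, 1.1, -0.4]
grip_width: 0.0595
finger_force: 0.0
```

```bash
python3 meas.py
```

```text
plate [ 5.900e-01 -2.106e-01 -5.210e-02  1.000e-04  7.250e-02  1.020e-02] [np.float64(0.0005695926988857312), 1989]
scene lensbox [0.5527 0.1886 0.0964 0.1707] [np.float64(0.002137131549056379), 1336] want 0.0947 0.1788
scene full [0.5524 0.1904 0.1026 0.169 ] [np.float64(0.001996468399739499), 1586] want 0.095 0.178
top lensbox [0.5528 0.1887 0.0895 0.1724] [np.float64(0.0018144583695929375), 1637] want 0.0942 0.1787
top full [0.5524 0.189  0.1003 0.1639] [np.float64(0.0016775848663206118), 1882] want 0.0953 0.1786
both lensbox [0.5527 0.1886 0.0946 0.1717] [np.float64(0.0019527683198501886), 2973] want 0.0946 0.1787
both full [0.5524 0.1895 0.1016 0.166 ] [np.float64(0.0018037215106622637), 3468] want 0.0951 0.1783
23.45 [0.53345377 0.38465435 0.35185231] [ 3.14104061 -0.17601133  1.66727204] [ 0.17809947 -0.66344452  0.21783914]
```

```bash
cat > axis.py <<'E'
from plan import *
F=[grab_frame(c) for c in ("scene","top")]
Ws=[world(f,np.ones((420,560),bool)) for f in F]
def sd(p): return np.minimum(np.where(p[:,1]<0,cyl(p,-.076,-.047,.025),1),np.where(p[:,1]>0,np.minimum(cyl(p,.045,.1,.005),cyl(p,.1,.16,.009)),1))
def Fz(x,P): return Ro.from_euler("ZX",[x[2],x[3]]).inv().apply(P-A([x[0],x[1],x[4]]))
B=A([.5905,-.2106,.1268])
for n,w in (("scene",Ws[0]),("top",Ws[1]),("both",np.vstack(Ws))):
    x=A([.552,.193,.098,.17,.2])
    for _ in range(4):
        b=Fz(x,w); k=(((np.hypot(b[:,0],b[:,2])<.035)&(b[:,1]>-.085)&(b[:,1]<-.05))|((np.hypot(b[:,0],b[:,2])<.016)&(b[:,1]>.055)&(b[:,1]<.165)))
        x,*r=fit(w[k],sd,Fz,x,.002)
    u=Ro.from_euler("ZX",x[2:4]).apply([0,-1,0]); c=A([x[0],x[1],x[4]]); s=(B-c)@u
    print(n,x.round(4),r,"miss",((c+u*s)-B).round(4))
E
python3 axis.py
```

```text
scene [0.5516 0.1946 0.0981 0.1635 0.2017] [np.float64(0.0008540879361764297), 427] miss [ 0.0011 -0.0011  0.0076]
top [0.5522 0.1921 0.1034 0.161  0.2003] [np.float64(0.0009844664758756599), 445] miss [ 0.0036 -0.0009  0.0076]
both [0.5519 0.1945 0.1006 0.1634 0.2012] [np.float64(0.0009913759931941182), 888] miss [ 0.0023 -0.0009  0.0071]
```

play_rows:
  plan:
    - [[-0.9,0,0],[0,0,0],-0.4]
    - [[-0.9,0,0],[0,0,0],-0.4]
    - [[-0.9,0,0.9],[0,0,0],-0.4]
    - [[-0.6,0,0.9],[0,0,0],-0.4]
    - [[0,0,0.9],[0,0,0],-0.4]
    - [[0,0,0.8],[0,0,0],-0.4]
    - [[0,0,0.8],[0,0,0],-0.4]
    - [[0,0,0.5],[0,0,0],-0.4]
    - [[0,0,0],[0,0,0],0]
    - [[0,0,0],[0,0,0],1]
    - [[0,0,0],[0,0,0],1]
    - [[0,0,0],[0,0,0],1]
    - [[0,0,0],[0,0,0],1]
    - [[0,0,0],[0,0,0],1]
    - [[0,0,-0.05],[0,0.06,0],1]
    - [[0,0,-0.05],[0,0.06,0],1]
    - [[0,0,0],[0,0,0],1]
    - [[0,0,0],[0,0,0],1]
  newtons: 50

```text
clock: 25.8
position: [0.5392, 0.325, 0.2212]
tool_rot: [3.141, -0.195, 1.667]
force: [1.9, 5.8, 0.0]
grip_width: 0.0163
finger_force: 48.8
```

play_rows:
  plan:
    - [[0,0,0],[0,0,0],0.4]
    - [[0,0,0],[0,0,0],0]
    - [[0,0,0],[0,0,0],-0.4]
    - [[0,0,0],[0,0,0],-0.4]
    - [[0,0,0],[0,0,0],-0.4]
    - [[0,0,-0.5],[0,0,0],-0.4]
    - [[0,0,-0.8],[0,0,0],-0.4]
    - [[0,0,-0.8],[0,0,0],-0.4]
    - [[0,0,-0.9],[0,0,0],-0.4]
    - [[0.6,0,-0.9],[0,0,0],-0.4]
    - [[0.9,0,-0.9],[0,0,0],-0.4]
    - [[0.9,0,0],[0,0,0],-0.4]
    - [[0.9,0,0],[0,0,0],-0.4]
    - [[0,0,0],[0,0,0],-0.4]

```text
clock: 27.55
position: [0.5328, 0.3838, 0.3562]
tool_rot: [3.141, -0.195, 1.67]
force: [-0.0, -1.4, -0.3]
grip_width: 0.0601
finger_force: 0.0
```

```bash
python3 axis.py; python3 meas.py | grep -e plate -e both
python3 - <<'E'
from h import *
f=grab_frame("scene"); cv2.imwrite("pics/g5.png",cv2.resize(f["pixels"][110:350,110:430,::-1],(800,600),interpolation=cv2.INTER_CUBIC))
print(bot.observe()["clock"])
E
```

```text
scene [0.5516 0.1946 0.1003 0.1767 0.2016] [np.float64(0.0008897132452007663), 421] miss [ 0.0019 -0.0002  0.0021]
top [0.5518 0.193  0.1016 0.1747 0.2005] [np.float64(0.0010406159717919264), 419] miss [ 0.0024 -0.0001  0.0021]
both [0.5516 0.1945 0.1008 0.1771 0.2012] [np.float64(0.0009674097941265204), 851] miss [ 0.0021 -0.0001  0.0015]
plate [ 5.901e-01 -2.105e-01 -5.100e-02  5.000e-04  7.260e-02  1.070e-02] [np.float64(0.0005900491343920188), 1991]
both lensbox [0.5526 0.1888 0.0958 0.1798] [np.float64(0.0020556552191681766), 2981] want 0.095 0.1786
both full [0.5524 0.1897 0.1021 0.1797] [np.float64(0.0018935879324204121), 3426] want 0.0953 0.1782
27.8
```

View pics/g5.png

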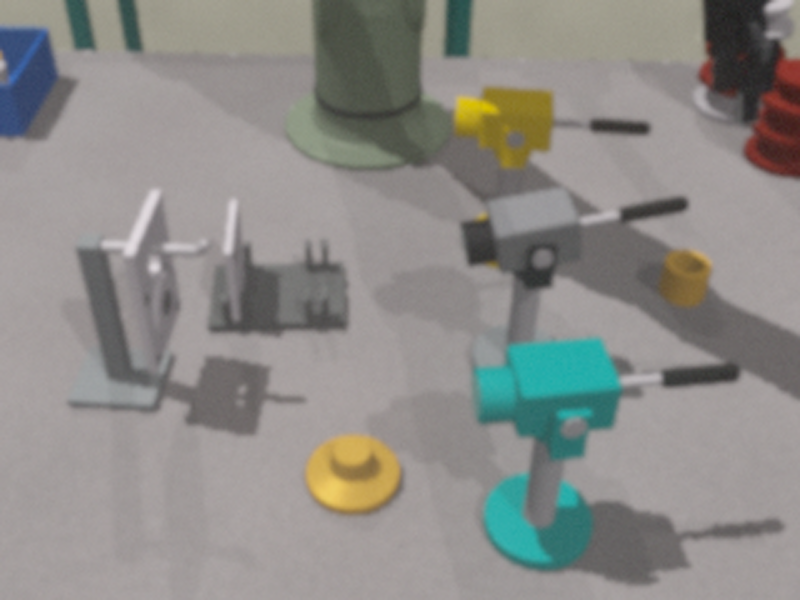

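The plate hangs on the peg (150,250). The grey camera (530,225) looks at its boss to within about 3 mm, the bystanders have not moved, and the gripper is clear. I'm handing in.

```bash
python3 -c "
from workcell import bot
print(bot.job_done())"
```

```text
the job is handed in; nothing more can be done
None
```

The plate hangs free and upright on the stand's peg, the camera's lens line passes about 3 mm from the boss centre by my depth measurements, and the job was handed in at about 28 s with the gripper clear; no verdict was reported back.

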